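# Lower both ends of an etching press roller by one true turn

## Robot

A 7-joint arm with a two-finger parallel gripper is mounted at the origin on the work surface. World frame = base frame: x ahead of the robot, y to its left, z up, the work surface at z = 0. Lengths are in mm, angles in rad, forces in N, time in s.
With the tool pointing down it reaches from about 425 to 1025 mm from the base axis. Payload 9.4 kg.
Tool frame: the origin (TCP) lies midway between the tips of the shut fingers; the grasp point (between the pads) lies 19 mm behind it; z points along the fingers, y is the line along which they close (so a half turn about z gives the same grasp; the last joint's range is limited). The gripper opens to 85 mm and grips with 20 to 120 N. Pads are 22 mm wide; open, the fingers measure 114 mm over their backs; the gripper's body (76 mm by 85 mm) begins 54 mm behind the grasp point. The pads swing forward as they close: fully open they stand 13 mm farther back than shut.
Start: joints at [-1.295, 0.599, -0.003, 1.599, 0.002, 0.943, -0.08], TCP at [250.511, 680.344, 231.275] pointing down, gripper open.
Joint ranges: [-2.57, 2.57], [-0.35, 1.97], [-1.29, 1.29], [0.11, 2.56], [-1.05, 4.19], [0.11, 1.86], [-2.63, 2.63]. Speed limits (rad/s): [2.22, 2.22, 3.01, 3.01, 3.14, 3.14, 3.14].

## Interface

Orientations are given as a unit quaternion [x, y, z, w].
In Python, from bench import ctrl gives the robot as it stands.
- The arm moves only by the tool jog_arm, never from a script. Its argument "steps" is a list that holds one entry, the list of rows, each a list of 7 numbers: the opening, from -1 (shut) to 1 (fully open), then the shift along the tool's x, y, z each as a share of 1 m, from -1 to 1, then the turn, a rotation vector about the tool's x, y, z each as a share of pi/2 rad, from -1 to 1. A call has 1 to 10 rows; each row is the pose to reach, as a shift and turn from the pose commanded when the call began, along the tool's axes at that moment; what a row does not reach only later rows make up. A row lasts 1/10 s, in which the tool goes at most 50 mm and 8.59 degrees, less where a joint would pass 70% of its speed; a pose out of reach is approached as far as the arm can. A call with a number of a shift or a turn outside -1 to 1 is refused whole. A call with a gripper value outside its range is refused whole. The fingers move at their own pace and stop on an object; "squeeze" is the grip in N (left out, the last holds). Time passes only in rows, so rows that repeat a pose let the fingers close. It gives the time, the measured TCP pose, the force, the opening and the grip force at its end, in the units of the state.
- ctrl.sense(): the state, without advancing time (a new reading comes with each control period).
- ctrl.read_camera(name): name is "side" or "top"; returns a dict with "image" (420x560x3 uint8, blue, green, red), "vertical_fov" (degrees; the focal length in pixels is half the picture's height over the tangent of half this angle, whatever the lens; pixels are square), "cx", "cy" (the principal point, pixels), "k1" (the pictures are not rectified: a ray, as slopes to the right and down, at radius r is drawn at 1 + k1 r^2 times it, then the intrinsics apply), "T" (4x4, takes a point from camera to world coordinates). Camera axes: x right, y down, z forward; pixel columns grow to the right and rows downward; lengths in mm; the calibration is good to about 2 mm. A picture is of the moment at which its call begins. There is no depth.
- ctrl.hand_in(): hands the job in; it is judged then, once.
Trained networks look in a picture, given as the dict that the camera call returned (one of the last four; its "shot" number tells which), for a name from the list of things; names that differ only in an ending like _2 or _b are one class to them, and where a whole thing is asked for, a point or a joint stands for the part that bears it (a point fixed in the world has none). Each returns a list of dicts, best first, with "confidence" (0 to 1); they miss things now and then, are a little off and sometimes report something else, mostly with a low value. They report only what shows in the picture. A call takes as long as a camera call.
- ctrl.spot_in(label, picture): "extent" ([left, top, right, bottom] as shares, 0 to 1, of the picture: columns of its width, rows of its height, round what is visible of it).
- ctrl.trace(label, picture): "region" (420x560 bool, what is visible of it) and "extent" ([left, top, right, bottom] as shares, 0 to 1, of the picture: columns of its width, rows of its height, round what is visible of it).
- ctrl.mark_of(label, picture): "location" ([column, row] as shares, 0 to 1, of the picture: columns of its width, rows of its height: a listed point, or the origin of a listed thing).
The state is a dict: "time_s": time; "q": joint angles; "dq": joint speeds; "tau": joint torques, N m; "ee_pos": TCP position; "eef_rot": TCP orientation; "wrist_force": force on the tool from outside, world axes, zero at the start; "wrist_torque": the same for the moment, N m; "finger_gap": opening from 0.0 (shut) to 1.0 (fully open); "gripper_force": force on a finger pad.
Only numpy, scipy, OpenCV 4.12 (cv2) and the standard library are available. Lean on these libraries where they do the work, as an engineer would, in place of code of your own. Each camera call takes 0.05 s, during which the arm holds its last target. There are 200 camera calls.

## Task

We are going from thick lino to thin plates, so lower the roller of the etching press by one full turn of the pressure screw at each end. Both handwheels are worn and swing loosely before they bite: take up that slack clockwise until you feel the screw begin to turn, and only then count one full turn, to within 15 degrees, so that the roller stays parallel. Only screw down, never past the mark and back, hold the revolving handles lightly (under 40 N), and let go of the wheels without disturbing the other things.

Things in the scene. Friction and masses are not known exactly. Their poses are not given: they have to be found in the camera images.
- press: tabletop etching press, dark grey iron: base 240 x 390 mm, two cheeks (134 x 36 mm, 215 mm high) 330 mm apart, steel bed 460 x 270 mm, top at 90 mm, bed crank outside the right cheek. Origin on the table under the roller's middle; z up, y along the roller to the left cheek, x along the bed away from the robot. Wheel axes at x = 0, y = +165 and -165 mm
- roller_mid (a point): middle of the frame's roller line, 134 mm above the table; the steel top roller, 64 mm thick, lies here between the cheeks (this point is fixed to the frame and does not move)
- left_wheel: left-hand (+y) pressure handwheel, dark iron, lying flat, 3 spokes, rim 124 mm over all, 14 mm thick bar on a 55 mm radius. Origin on its axis in the rim's middle plane (250 mm up at the start), x towards its handle, z up. Clockwise from above screws down. It has worn play on its screw, 1.7 rad from end to end, and starts anywhere in it, at least 0.25 rad short of the bite
- left_grip (a point): middle of the left wheel's upright handle: black cylinder, 23 mm diameter, 45 mm tall, 55 mm from the wheel axis, spinning freely on its own bolt; its foot is 3 mm above the rim's top, nothing else rises above the rim. Pushing it round takes under 1 N in the play, 7 to 8 N while the screw turns, 2 N or more held still after a bite. It sinks 3 mm per turn; all stays where it is left
- left_block_top (a point): top middle of the left bearing block, a steel block 60 x 30 x 52 mm in the window of the left cheek. It carries that end of the roller and goes straight down 3 mm per turn of the screw, and not at all while the wheel swings in its play
- right_wheel: right-hand (-y) pressure handwheel, dark iron, lying flat, 3 spokes, rim 124 mm over all, 14 mm thick bar on a 55 mm radius. Origin on its axis in the rim's middle plane (250 mm up at the start), x towards its handle, z up. Clockwise from above screws down. It has worn play on its screw, 1.7 rad from end to end, and starts anywhere in it, at least 0.25 rad short of the bite
- right_grip (a point): middle of the right wheel's upright handle: black cylinder, 23 mm diameter, 45 mm tall, 55 mm from the wheel axis, spinning freely on its own bolt; its foot is 3 mm above the rim's top, nothing else rises above the rim. Pushing it round takes under 1 N in the play, 7 to 8 N while the screw turns, 2 N or more held still after a bite. It sinks 3 mm per turn; all stays where it is left
- right_block_top (a point): top middle of the right bearing block, a steel block 60 x 30 x 52 mm in the window of the right cheek. It carries that end of the roller and goes straight down 3 mm per turn of the screw, and not at all while the wheel swings in its play
- lino_block: mounted lino block 90 x 130 x 15 mm lying on the near part of the press bed; leave it. Origin under its centre
- ink_tin: closed tin of printing ink, 72 mm diameter, 70 mm tall, on the table to the right of the press; leave it. Origin under its centre
- brayer: ink roller with a rubber drum 90 mm wide and a wooden handle, lying on the table to the left of the press; leave it. Origin at table height under its drum

How it is judged:
By the outcome, as a careful person would: the job done as asked, in the order asked, and still so for the second after the job is handed in, with the robot touching nothing.
It also fails if it takes over 72 s, if anything falls off the work surface, if the arm or the gripper's body presses on something with over 40 N, if the wrist force passes 120 N, or if a joint passes its speed limit or range.

## Working session

There is one attempt and no reset: what is moved stays moved. The work goes in short steps, Python scripts to look and compute and a tool call to move; the robot and the scene stay as the last step left them, time stands still between calls to the robot, and variables do not carry over. Pictures are saved under pics/ and viewed, at most 10 in all, crops included, and the job is handed in when it is done.

Besides the shell and the picture viewer there is one more tool, called as name(argument=value, ...), one argument or row to a line, values as JSON. jog_arm: Moves the arm, as the interface text tells. Shift numbers are shares of 1 m and turn numbers shares of pi/2 rad, none past 1 either way. Its arguments: {"type":"object","properties":{"steps":{"type":"array"},"squeeze":{"type":"number"}},"required":["steps"]}

```bash
mkdir -p pics
cat > h.py <<'E'
import numpy as np, cv2
from bench import ctrl
from scipy.spatial.transform import Rotation as R
def K(p):
    f=210/np.tan(np.radians(p['vertical_fov'])/2); return np.array([[f,0,p['cx']],[0,f,p['cy']],[0,0,1.]])
def ray(p,loc):
    uv=np.array([[[loc[0]*560,loc[1]*420]]],float)
    s=cv2.undistortPoints(uv,K(p),np.array([p['k1'],0,0,0.]))[0,0]
    # own model: drawn = s*(1+k1 r^2), same as cv2
    T=np.array(p['T']); return T[:3,3],T[:3,:3]@np.array([s[0],s[1],1])
def proj(p,X):
    T=np.linalg.inv(np.array(p['T'])); r=cv2.Rodrigues(T[:3,:3])[0]
    return cv2.projectPoints(np.array(X,float).reshape(-1,1,3),r,T[:3,3],K(p),np.array([p['k1'],0,0,0.]))[0][:,0]
def tri(rs):
    A=np.zeros((3,3));b=np.zeros(3)
    for o,d in rs:
        d=d/np.linalg.norm(d);P=np.eye(3)-np.outer(d,d);A+=P;b+=P@o
    x=np.linalg.solve(A,b); return x,[np.linalg.norm((np.eye(3)-np.outer(d,d)/(d@d))@(x-o)) for o,d in rs]
def onz(r,z): o,d=r; return o+d*(z-o[2])/d[2]
E
cat > a.py <<'E'
from h import *
s=ctrl.sense(); print({k:np.round(v,3).tolist() for k,v in s.items()})
P={n:ctrl.read_camera(n) for n in('side','top')}
for n in P: cv2.imwrite(f'pics/{n}0.png',P[n]['image']); print(n,np.round(P[n]['T'],3).tolist(),P[n]['vertical_fov'])
for l in ['press','roller_mid','left_wheel','left_grip','left_block_top','right_wheel','right_grip','right_block_top','lino_block','ink_tin','brayer']:
    rs=[]
    for n in P:
        m=ctrl.mark_of(l,P[n])
        print(l,n,[(np.round(np.array(x['location'])*[560,420],1).tolist(),round(x['confidence'],2)) for x in m[:3]])
        if m: rs.append(ray(P[n],m[0]['location']))
    if len(rs)==2: print('   ',[np.round(v,1).tolist() for v in tri(rs)])
E
python3 a.py
```

```text
{'time_s': 0.0, 'q': [-1.295, 0.6, -0.003, 1.6, 0.002, 0.943, -0.08], 'dq': [0.001, 0.001, 0.001, 0.001, -0.001, -0.001, -0.002], 'tau': [0.0, -77.644, 1.564, -25.802, 0.012, 0.009, -0.0], 'ee_pos': [250.388, 679.898, 230.409], 'eef_rot': [0.175, 0.984, -0.001, -0.0], 'wrist_force': [0.112, -0.282, 0.51], 'wrist_torque': [0.001, -0.019, 0.014], 'gripper_force': 0.0, 'finger_gap': 1.001}
side [[0.671, -0.43, 0.604, -276.915], [-0.742, -0.388, 0.547, -691.842], [-0.001, -0.815, -0.58, 916.712], [0.0, 0.0, 0.0, 1.0]] 51.846422094545346
top [[0.0, -0.999, 0.043, 443.253], [-1.0, -0.001, -0.016, 25.548], [0.016, -0.043, -0.999, 1083.377], [0.0, 0.0, 0.0, 1.0]] 57.07755592385694
press side [([276.7, 239.5], 0.95)]
press top [([270.0, 187.8], 0.76)]
    [[547.6, 33.7, 9.6], [2.5, 2.5]]
roller_mid side [([276.8, 205.5], 0.56)]
roller_mid top [([269.0, 177.3], 0.7), ([185.1, 125.8], 0.68), ([268.7, 186.2], 0.38)]
    [[557.9, 38.1, 139.3], [6.4, 6.4]]
left_wheel side [([248.0, 152.5], 0.87)]
left_wheel top [([193.3, 154.6], 0.97)]
    [[594.1, 199.0, 254.1], [4.0, 4.0]]
left_grip side [([255.
[... 242 characters left out ...]
91)]
    [[520.7, -123.1, 254.4], [1.9, 1.9]]
right_grip side [([381.9, 319.6], 0.66), ([300.7, 180.5], 0.43)]
right_grip top [([321.3, 185.7], 0.51)]
    [[638.2, -234.3, -257.4], [102.9, 102.9]]
right_block_top side [([312.8, 224.7], 0.72)]
right_block_top top [([333.3, 193.4], 0.87)]
    [[521.6, -121.3, 165.3], [1.3, 1.3]]
lino_block side [([241.9, 240.1], 0.73)]
lino_block top [([270.1, 241.0], 0.84), ([180.2, 126.1], 0.35)]
    [[399.9, 35.6, 96.5], [6.6, 6.6]]
ink_tin side [([385.4, 320.0], 0.85)]
ink_tin top [([422.3, 217.5], 0.85)]
    [[473.3, -403.4, 14.2], [11.1, 11.1]]
brayer side [([208.0, 201.3], 0.94)]
brayer top [([139.3, 189.1], 0.91)]
    [[551.2, 396.8, -6.4], [6.2, 6.2]]
```

Run:
```python
import cv2
a=cv2.imread('pics/side0.png')[110:270,190:400];b=cv2.imread('pics/top0.png')[90:250,160:370]
c=cv2.vconcat([a,b]);cv2.imwrite('pics/c0.png',cv2.resize(cv2.hconcat([a,b]),None,fx=1.9,fy=1.9,interpolation=2))
```

```text
(no output)
```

View pics/c0.png

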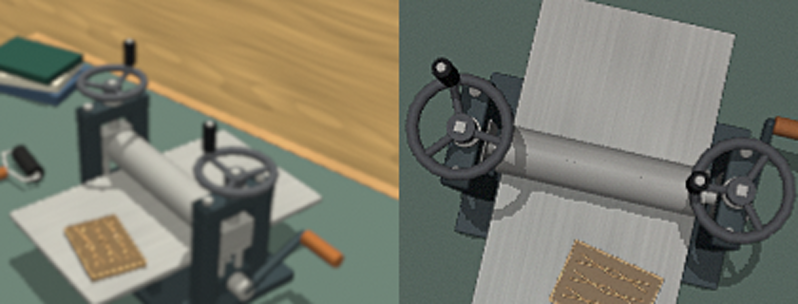

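View pics/top0.png

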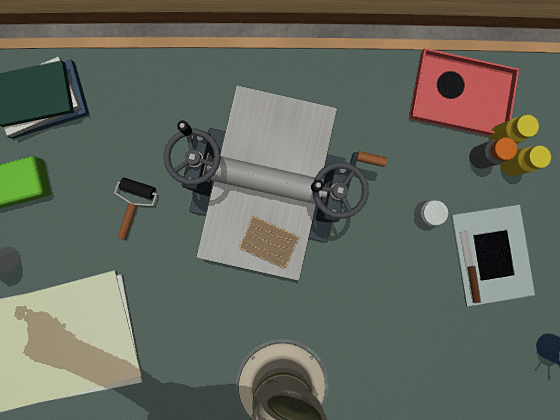

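The pictures show both handwheels clear from above. The left handle is at top pixel (185,127), on the far side of its wheel. The right handle is at (318,186), on the inner side. The tin, brayer and lino block are well away from both.

```bash
cat > b.py <<'E'
from h import *
for k in range(2):
  P={n:ctrl.read_camera(n) for n in('side','top')}
  for l,z in [('left_wheel',250),('right_wheel',250),('left_grip',282.5),('right_grip',282.5),('roller_mid',134),('right_block_top',None)]:
    rs=[]
    for n in P:
        for x in ctrl.mark_of(l,P[n])[:2]:
            r=ray(P[n],x['location']); rs.append(r)
            if z: print(l,n,round(x['confidence'],2),onz(r,z).round(1)[:2])
    if len(rs)==2: print('   ',[np.round(v,1).tolist() for v in tri(rs)])
s=ctrl.sense(); r=R.from_quat(s['eef_rot']); print('turn shares',(r.inv()*R.from_quat([0,1,0,0])).as_rotvec()/(np.pi/2)); print(r.as_matrix().round(4))
E
python3 b.py
```

```text
left_wheel side 0.93 [577.2 186.4]
left_wheel top 0.81 [597.2 200.8]
left_wheel top 0.67 [ 523.9 -118.1]
right_wheel side 0.97 [ 522.5 -126.4]
right_wheel top 0.78 [ 517.7 -121.5]
right_wheel top 0.5 [520.9 311.6]
left_grip side 0.49 [653.5 218.9]
left_grip top 0.51 [648.9 210.2]
    [[646.4, 209.9, 288.1], [1.4, 1.4]]
right_grip side 0.55 [ 302.  -187.1]
right_grip side 0.45 [538.7 -60.2]
right_grip top 0.62 [527.3 -68.6]
roller_mid side 0.73 [549.2  25.1]
roller_mid top 0.59 [561.8  38.6]
    [[563.9, 38.4, 119.7], [0.5, 0.5]]
left_wheel side 0.79 [602.1 208.8]
left_wheel top 0.86 [594.8 191.4]
    [[590.4, 191.8, 260.7], [3.5, 3.5]]
right_wheel side 0.78 [ 533.  -116.8]
right_wheel side 0.42 [439.7 -61.6]
right_wheel top 0.79 [ 516.7 -121.7]
right_wheel top 0.34 [660.1 223.9]
left_grip side 0.5 [640.1 207.2]
left_grip top 0.73 [652.1 215.8]
left_grip top 0.26 [523.5 -67.3]
right_grip side 0.46 [541.5 -50.6]
right_grip top 0.65 [520.9 -66.4]
    [[520.3, -65.6, 298.1], [1.3, 1.3]]
roller_mid side 0.65 [551.   36.6]
roller_mid top 0.62 [566.   36.1]
    [[563.1, 40.0, 126.6], [5.4, 5.4]]
    [[521.9, -123.2, 164.1], [2.6, 2.6]]
turn shares [-1.26946267e-06  2.50191297e-05 -2.24592867e-01]
[[-0.9384  0.3455  0.    ]
 [ 0.3455  0.9384 -0.    ]
 [-0.      0.     -1.    ]]
```

```bash
cat > c.py <<'E'
from h import *
from scipy.optimize import least_squares, minimize
P={n:ctrl.read_camera(n) for n in('side','top')}
for l in('left_wheel','right_wheel'):
  for n in P:
    for t in ctrl.trace(l,P[n])[:1]:
      cs=cv2.findContours(t['region'].astype(np.uint8),0,1)[0]; c=max(cs,key=len)[:,0]
      W=np.array([onz(ray(P[n],(q+.5)/[560,420]),250)[:2] for q in c])
      f=least_squares(lambda x:np.hypot(*(W-x[:2]).T)-62,W.mean(0),loss='soft_l1',f_scale=2)
      r=np.hypot(*(W-f.x).T)-62
      print(l,n,round(t['confidence'],2),f.x.round(1),len(W),'med|r|',np.median(abs(r)).round(2))
for l in('left_grip','right_grip'):
  for n in P:
    for t in ctrl.trace(l,P[n])[:2]:
      v,u=np.nonzero(t['region']); print(l,n,round(t['confidence'],2),len(u), u.mean().round(1),v.mean().round(1),onz(ray(P[n],[(u.mean()+.5)/560,(v.mean()+.5)/420]),282.5)[:2].round(1))
E
python3 c.py
```

```text
left_wheel side 0.73 [597.2 200.9] 104 med|r| 5.29
left_wheel top 0.64 [593.7 199.5] 170 med|r| 1.18
right_wheel side 0.58 [ 522.2 -118.4] 127 med|r| 3.55
right_wheel top 0.68 [697.3 173.4] 34 med|r| 7.43
left_grip side 0.63 85 257.2 137.5 [647.1 211.4]
left_grip side 0.24 785 311.9 198.0 [ 486.3 -141.1]
right_grip top 0.46 122 317.0 185.8 [525.7 -68.8]
```

jog_arm(
  steps=[
    [[1,0,0,-0.05,0,0,-0.09],[1,0,0,-0.1,0,0,-0.18],[1,0,0,-0.15,0,0,-0.2246],[1,0,0,-0.15,0,0,-0.2246]],
  ],
  squeeze=22,
)

```text
time_s: 3.5
ee_pos: [251.5, 682.7, 389.8]
eef_rot: [-0.001, 1.0, 0.006, 0.002]
wrist_force: [0.9, 0.1, -0.3]
finger_gap: 0.999
gripper_force: 0.0
```

jog_arm(
  steps=[
    [[1,-0.013,-0.0153,0,0,0,0],[1,-0.039,-0.0459,0,0,0,0],[1,-0.066,-0.0777,0,0,0,0],[1,-0.093,-0.1095,0,0,0,0],[1,-0.12,-0.141,0,0,0,0],[1,-0.147,-0.173,0,0,0,0],[1,-0.174,-0.205,0,0,0,0],[1,-0.2,-0.2355,0,0,0,0],[1,-0.226,-0.266,0,0,0,0],[1,-0.252,-0.297,0,0,0,0]],
  ],
)

```text
time_s: 4.5
ee_pos: [503.4, 380.5, 380.3]
eef_rot: [0.001, 1.0, -0.001, -0.0]
wrist_force: [0.7, 0.5, -0.8]
finger_gap: 0.999
gripper_force: 0.0
```

jog_arm(
  steps=[
    [[1,-0.027,-0.032,0.01,0,0,0],[1,-0.054,-0.064,0.02,0,0,0],[1,-0.081,-0.096,0.03,0,0,0],[1,-0.108,-0.127,0.03,0,0,0],[1,-0.128,-0.15,0.03,0,0,0],[1,-0.14,-0.164,0.03,0,0,0],[1,-0.1455,-0.171,0.03,0,0,0],[1,-0.1455,-0.171,0.03,0,0,0],[1,-0.1455,-0.171,0.03,0,0,0],[1,-0.1455,-0.171,0.03,0,0,0]],
  ],
)

```text
time_s: 5.5
ee_pos: [647.0, 214.2, 351.4]
eef_rot: [-0.001, 1.0, 0.0, -0.0]
wrist_force: [0.4, -0.2, -0.2]
finger_gap: 0.999
gripper_force: 0.0
```

Run:
```python
from h import *
s=ctrl.sense(); print({k:np.round(s[k],2).tolist() for k in('time_s','q','ee_pos','eef_rot','wrist_force')})
P={n:ctrl.read_camera(n) for n in('side','top')}
C={'side':P['side']['image'].copy(),'top':P['top']['image'].copy()}
e=s['ee_pos']
for n in P:
    for X,c in[(e,(0,0,255)),([594,200,250],(0,255,0)),([648,212,282.5],(255,0,255)),([521,-122,250],(0,255,0)),([526,-67,282.5],(255,0,255))]:
        u=proj(P[n],[X])[0]; cv2.circle(C[n],(int(u[0]),int(u[1])),1,c,-1)
a=C['side'][60:220,190:370];b=C['top'][90:250,160:370]
b=C['top'][90:250,150:380]
cv2.imwrite('pics/c1.png',cv2.resize(cv2.hconcat([a,b]),None,fx=1.95,fy=1.95,interpolation=2))
```

```text
{'time_s': 5.5, 'q': [-0.42, 0.45, 0.02, 1.57, -0.01, 1.13, 1.18], 'ee_pos': [647.02, 214.19, 351.39], 'eef_rot': [-0.0, 1.0, 0.0, -0.0], 'wrist_force': [0.39, -0.22, -0.2]}
```

View pics/c1.png

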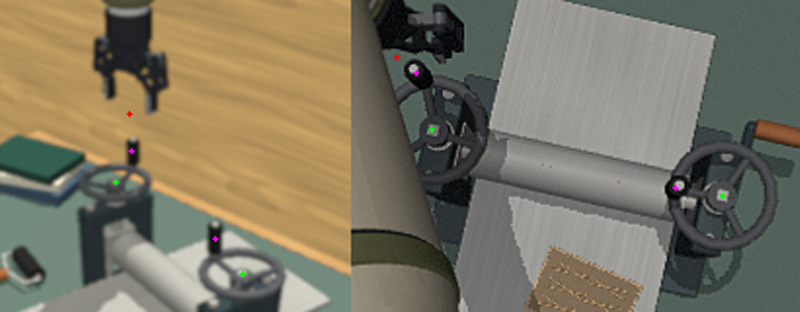

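The projected estimates (magenta and green dots) sit on both handles and both hubs in both views. The gripper is above the left handle, fingers open along y. I'll descend and close on it.

jog_arm(
  steps=[
    [[1,0,0,0.015,0,0,0],[1,0,0,0.04,0,0,0],[1,0,0,0.065,0,0,0],[1,0,0,0.08,0,0,0],[1,0,0,0.085,0,0,0],[1,0,0,0.085,0,0,0]],
  ],
  squeeze=22,
)

```text
time_s: 6.2
ee_pos: [647.9, 212.7, 266.1]
eef_rot: [-0.0, 1.0, -0.0, -0.0]
wrist_force: [0.7, -0.2, 0.4]
finger_gap: 1.001
gripper_force: 0.0
```

jog_arm(
  steps=[
    [[-1,0,0,0,0,0,0],[-1,0,0,0,0,0,0],[-1,0,0,0,0,0,0],[-1,0,0,0,0,0,0],[-1,0,0,0,0,0,0],[-1,0,0,0,0,0,0],[-1,0,0,0,0,0,0],[-1,0,0,0,0,0,0],[-1,0,0,0,0,0,0],[-1,0,0,0,0,0,0]],
  ],
)

```text
time_s: 7.2
ee_pos: [648.3, 212.4, 266.8]
eef_rot: [0.0, 1.0, 0.0, 0.0]
wrist_force: [-0.3, -1.1, 5.2]
finger_gap: 0.264
gripper_force: 24.2
```

Run:
```python
from h import *
for i in range(3):
    s=ctrl.sense(); print({k:np.round(s[k],2).tolist() for k in('time_s','ee_pos','wrist_force','wrist_torque','finger_gap','gripper_force')}); 
    ctrl.read_camera('top')
```

```text
{'time_s': 7.2, 'ee_pos': [648.29, 212.4, 266.75], 'wrist_force': [-0.3, -1.11, 5.18], 'wrist_torque': [-0.06, 0.12, -0.06], 'finger_gap': 0.26, 'gripper_force': 24.21}
{'time_s': 7.25, 'ee_pos': [648.27, 212.39, 266.73], 'wrist_force': [-0.66, -0.51, 5.07], 'wrist_torque': [-0.15, 0.12, -0.02], 'finger_gap': 0.26, 'gripper_force': 24.21}
{'time_s': 7.3, 'ee_pos': [648.27, 212.39, 266.74], 'wrist_force': [-0.46, -1.14, 6.23], 'wrist_torque': [-0.12, 0.11, -0.01], 'finger_gap': 0.26, 'gripper_force': 24.21}
```

```bash
cat > arc.py <<'E'
import numpy as np,sys
# args: a0 (rad), step per call, rows per call, calls, sink?
a,st,n,c,sk=map(float,sys.argv[1:6]); n=int(n); r=55
for k in range(int(c)):
    b=a-st*np.arange(1,n+1)/n
    print(f'a={a:.3f}->{b[-1]:.3f}',[[-1,round(float(-r*(np.cos(x)-np.cos(a))/1e3),4),round(float(r*(np.sin(x)-np.sin(a))/1e3),4),round(float((a-x)/6.283*.003*sk),4),0,0,0] for x in b]); a-=st
E
python3 arc.py 0.225 0.1 2 14 0
```

```text
a=0.225->0.125 [[-1, -0.0005, -0.0027, 0.0, 0, 0, 0], [-1, -0.001, -0.0054, 0.0, 0, 0, 0]]
a=0.125->0.025 [[-1, -0.0003, -0.0027, 0.0, 0, 0, 0], [-1, -0.0004, -0.0055, 0.0, 0, 0, 0]]
a=0.025->-0.075 [[-1, -0.0, -0.0027, 0.0, 0, 0, 0], [-1, 0.0001, -0.0055, 0.0, 0, 0, 0]]
a=-0.075->-0.175 [[-1, 0.0003, -0.0027, 0.0, 0, 0, 0], [-1, 0.0007, -0.0055, 0.0, 0, 0, 0]]
a=-0.175->-0.275 [[-1, 0.0005, -0.0027, 0.0, 0, 0, 0], [-1, 0.0012, -0.0054, 0.0, 0, 0, 0]]
a=-0.275->-0.375 [[-1, 0.0008, -0.0026, 0.0, 0, 0, 0], [-1, 0.0018, -0.0052, 0.0, 0, 0, 0]]
a=-0.375->-0.475 [[-1, 0.0011, -0.0025, 0.0, 0, 0, 0], [-1, 0.0023, -0.005, 0.0, 0, 0, 0]]
a=-0.475->-0.575 [[-1, 0.0013, -0.0024, 0.0, 0, 0, 0], [-1, 0.0028, -0.0048, 0.0, 0, 0, 0]]
a=-0.575->-0.675 [[-1, 0.0016, -0.0023, 0.0, 0, 0, 0], [-1, 0.0032, -0.0045, 0.0, 0, 0, 0]]
a=-0.675->-0.775 [[-1, 0.0018, -0.0021, 0.0, 0, 0, 0], [-1, 0.0036, -0.0041, 0.0, 0, 0, 0]]
a=-0.775->-0.875 [[-1, 0.002, -0.0019, 0.0, 0, 0, 0], [-1, 0.004, -0.0037, 0.0, 0, 0, 0]]
a=-0.875->-0.975 [[-1, 0.0022, -0.0017, 0.0, 0, 0, 0], [-1, 0.0044, -0.0033, 0.0, 0, 0, 0]]
a=-0.975->-1.075 [[-1, 0.0023, -0.0015, 0.0, 0, 0, 0], [-1, 0.0047, -0.0029, 0.0, 0, 0, 0]]
a=-1.075->-1.175 [[-1, 0.0025, -0.0012, 0.0, 0, 0, 0], [-1, 0.005, -0.0024, 0.0, 0, 0, 0]]
```

jog_arm(
  steps=[
    [[-1,-0.0005,-0.0027,0,0,0,0],[-1,-0.001,-0.0054,0,0,0,0]],
  ],
)

```text
time_s: 7.55
ee_pos: [649.1, 207.4, 266.7]
eef_rot: [-0.0, 1.0, 0.0, 0.0]
wrist_force: [-0.8, 0.3, 6.3]
finger_gap: 0.26
gripper_force: 24.2
```

jog_arm(
  steps=[
    [[-1,-0.0003,-0.0027,0,0,0,0],[-1,-0.0004,-0.0055,0,0,0,0]],
  ],
)

```text
time_s: 7.75
ee_pos: [649.5, 201.8, 266.8]
eef_rot: [-0.0, 1.0, 0.0, 0.0]
wrist_force: [-1.3, -0.2, 6.1]
finger_gap: 0.26
gripper_force: 24.3
```

jog_arm(
  steps=[
    [[-1,0,-0.0027,0,0,0,0],[-1,0.0001,-0.0055,0,0,0,0]],
  ],
)

```text
time_s: 7.95
ee_pos: [649.3, 196.4, 266.7]
eef_rot: [-0.0, 1.0, 0.0, 0.0]
wrist_force: [-2.1, 0.9, 5.6]
finger_gap: 0.261
gripper_force: 24.3
```

jog_arm(
  steps=[
    [[-1,0.0003,-0.0027,0,0,0,0],[-1,0.0007,-0.0055,0,0,0,0]],
  ],
)

```text
time_s: 8.15
ee_pos: [648.6, 190.9, 266.7]
eef_rot: [-0.0, 1.0, 0.0, 0.0]
wrist_force: [-1.5, 1.0, 6.2]
finger_gap: 0.261
gripper_force: 24.3
```

jog_arm(
  steps=[
    [[-1,0.0005,-0.0027,0,0,0,0],[-1,0.0012,-0.0054,0,0,0,0]],
  ],
)

```text
time_s: 8.35
ee_pos: [647.3, 185.6, 266.7]
eef_rot: [-0.0, 1.0, 0.0, 0.0]
wrist_force: [-1.2, 1.4, 5.7]
finger_gap: 0.261
gripper_force: 24.3
```

jog_arm(
  steps=[
    [[-1,0.0008,-0.0026,0,0,0,0],[-1,0.0018,-0.0052,0,0,0,0]],
  ],
)

```text
time_s: 8.55
ee_pos: [645.6, 180.4, 266.7]
eef_rot: [-0.0, 1.0, 0.0, 0.0]
wrist_force: [-0.6, 0.2, 5.5]
finger_gap: 0.264
gripper_force: 24.3
```

jog_arm(
  steps=[
    [[-1,0.0011,-0.0025,0,0,0,0],[-1,0.0023,-0.005,0,0,0,0]],
  ],
)

```text
time_s: 8.75
ee_pos: [643.3, 175.4, 266.7]
eef_rot: [-0.0, 1.0, 0.0, 0.0]
wrist_force: [-1.0, 1.8, 5.0]
finger_gap: 0.262
gripper_force: 24.3
```

jog_arm(
  steps=[
    [[-1,0.0013,-0.0024,0,0,0,0],[-1,0.0028,-0.0048,0,0,0,0]],
  ],
)

```text
time_s: 8.95
ee_pos: [640.5, 170.7, 266.7]
eef_rot: [-0.0, 1.0, 0.0, 0.0]
wrist_force: [-1.5, 1.5, 5.9]
finger_gap: 0.263
gripper_force: 24.3
```

jog_arm(
  steps=[
    [[-1,0.0016,-0.0023,0,0,0,0],[-1,0.0032,-0.0045,0,0,0,0]],
  ],
)

```text
time_s: 9.15
ee_pos: [637.2, 166.3, 266.7]
eef_rot: [-0.0, 1.0, 0.001, 0.0]
wrist_force: [-1.7, 1.8, 5.6]
finger_gap: 0.26
gripper_force: 24.3
```

jog_arm(
  steps=[
    [[-1,0.0018,-0.0021,0,0,0,0],[-1,0.0036,-0.0041,0,0,0,0]],
  ],
)

```text
time_s: 9.35
ee_pos: [633.7, 162.3, 266.7]
eef_rot: [-0.0, 1.0, 0.001, 0.0]
wrist_force: [-1.5, 2.1, 6.0]
finger_gap: 0.261
gripper_force: 24.3
```

jog_arm(
  steps=[
    [[-1,0.002,-0.0019,0,0,0,0],[-1,0.004,-0.0037,0,0,0,0]],
  ],
)

```text
time_s: 9.55
ee_pos: [629.6, 158.7, 266.7]
eef_rot: [-0.0, 1.0, 0.001, 0.0]
wrist_force: [-0.6, 1.3, 4.9]
finger_gap: 0.259
gripper_force: 24.3
```

jog_arm(
  steps=[
    [[-1,0.0022,-0.0017,0,0,0,0],[-1,0.0044,-0.0033,0,0,0,0]],
  ],
)

```text
time_s: 9.75
ee_pos: [625.3, 155.4, 266.7]
eef_rot: [-0.0, 1.0, 0.001, 0.0]
wrist_force: [-1.0, 1.5, 5.7]
finger_gap: 0.26
gripper_force: 24.3
```

jog_arm(
  steps=[
    [[-1,0.0023,-0.0015,0,0,0,0],[-1,0.0047,-0.0029,0,0,0,0]],
  ],
)

```text
time_s: 9.95
ee_pos: [621.8, 153.2, 266.8]
eef_rot: [-0.0, 1.0, 0.001, 0.002]
wrist_force: [5.0, 5.9, 1.0]
finger_gap: 0.261
gripper_force: 23.9
```

jog_arm(
  steps=[
    [[-1,0.0025,-0.0012,0,0,0,0],[-1,0.005,-0.0024,0,0,0,0]],
  ],
)

```text
time_s: 10.15
ee_pos: [617.2, 150.9, 266.8]
eef_rot: [-0.0, 1.0, 0.001, 0.002]
wrist_force: [4.9, 4.6, -0.5]
finger_gap: 0.259
gripper_force: 23.9
```

```bash
python3 arc.py -1.175 0.1 2 6 0
```

```text
a=-1.175->-1.275 [[-1, 0.0026, -0.001, 0.0, 0, 0, 0], [-1, 0.0052, -0.0019, 0.0, 0, 0, 0]]
a=-1.275->-1.375 [[-1, 0.0026, -0.0007, 0.0, 0, 0, 0], [-1, 0.0053, -0.0013, 0.0, 0, 0, 0]]
a=-1.375->-1.475 [[-1, 0.0027, -0.0005, 0.0, 0, 0, 0], [-1, 0.0054, -0.0008, 0.0, 0, 0, 0]]
a=-1.475->-1.575 [[-1, 0.0027, -0.0002, 0.0, 0, 0, 0], [-1, 0.0055, -0.0003, 0.0, 0, 0, 0]]
a=-1.575->-1.675 [[-1, 0.0027, 0.0001, 0.0, 0, 0, 0], [-1, 0.0055, 0.0003, 0.0, 0, 0, 0]]
a=-1.675->-1.775 [[-1, 0.0027, 0.0004, 0.0, 0, 0, 0], [-1, 0.0054, 0.0008, 0.0, 0, 0, 0]]
```

The left wheel bites between about -0.97 and -1.05 rad, where the tangential force jumps from under 1 N to about 7 N. I'll count the full turn from -1.005, so the commanded end is about -7.32.

```bash
python3 arc.py -1.175 1.2 10 5 1
```

```text
a=-1.175->-2.375 [[-1, 0.0062, -0.0022, 0.0001, 0, 0, 0], [-1, 0.0127, -0.0036, 0.0001, 0, 0, 0], [-1, 0.0192, -0.0042, 0.0002, 0, 0, 0], [-1, 0.0258, -0.0041, 0.0002, 0, 0, 0], [-1, 0.0324, -0.0031, 0.0003, 0, 0, 0], [-1, 0.0387, -0.0014, 0.0003, 0, 0, 0], [-1, 0.0448, 0.0011, 0.0004, 0, 0, 0], [-1, 0.0506, 0.0043, 0.0005, 0, 0, 0], [-1, 0.056, 0.0081, 0.0005, 0, 0, 0], [-1, 0.0608, 0.0126, 0.0006, 0, 0, 0]]
a=-2.375->-3.575 [[-1, 0.0043, 0.005, 0.0001, 0, 0, 0], [-1, 0.0079, 0.0105, 0.0001, 0, 0, 0], [-1, 0.0109, 0.0164, 0.0002, 0, 0, 0], [-1, 0.0131, 0.0226, 0.0002, 0, 0, 0], [-1, 0.0146, 0.029, 0.0003, 0, 0, 0], [-1, 0.0153, 0.0356, 0.0003, 0, 0, 0], [-1, 0.0152, 0.0422, 0.0004, 0, 0, 0], [-1, 0.0144, 0.0487, 0.0005, 0, 0, 0], [-1, 0.0127, 0.0551, 0.0005, 0, 0, 0], [-1, 0.0103, 0.0613, 0.0006, 0, 0, 0]]
a=-3.575->-4.775 [[-1, -0.0031, 0.0058, 0.0001, 0, 0, 0], [-1, -0.0069, 0.0112, 0.0001, 0, 0, 0], [-1, -0.0113, 0.0161, 0.0002, 0, 0, 0], [-1, -0.0163, 0.0204, 0.0002, 0, 0, 0], [-1, -0.0218, 0.0241, 0.0003, 0, 0, 0], [-1, -0.0276, 0.0272, 0.0003, 0, 0, 0], [-1, -0.0338, 0.0295, 0
[... 278 characters left out ...]
-1, -0.025, -0.0078, 0.0002, 0, 0, 0], [-1, -0.0304, -0.0115, 0.0003, 0, 0, 0], [-1, -0.0353, -0.0159, 0.0003, 0, 0, 0], [-1, -0.0397, -0.0208, 0.0004, 0, 0, 0], [-1, -0.0435, -0.0262, 0.0005, 0, 0, 0], [-1, -0.0466, -0.0321, 0.0005, 0, 0, 0], [-1, -0.049, -0.0382, 0.0006, 0, 0, 0]]
a=-5.975->-7.175 [[-1, -0.0016, -0.0064, 0.0001, 0, 0, 0], [-1, -0.0025, -0.0129, 0.0001, 0, 0, 0], [-1, -0.0025, -0.0195, 0.0002, 0, 0, 0], [-1, -0.0018, -0.0261, 0.0002, 0, 0, 0], [-1, -0.0003, -0.0325, 0.0003, 0, 0, 0], [-1, 0.002, -0.0387, 0.0003, 0, 0, 0], [-1, 0.005, -0.0446, 0.0004, 0, 0, 0], [-1, 0.0087, -0.05, 0.0005, 0, 0, 0], [-1, 0.013, -0.055, 0.0005, 0, 0, 0], [-1, 0.0179, -0.0595, 0.0006, 0, 0, 0]]
```

jog_arm(
  steps=[
    [[-1,0.0062,-0.0022,0.0001,0,0,0],[-1,0.0127,-0.0036,0.0001,0,0,0],[-1,0.0192,-0.0042,0.0002,0,0,0],[-1,0.0258,-0.0041,0.0002,0,0,0],[-1,0.0324,-0.0031,0.0003,0,0,0],[-1,0.0387,-0.0014,0.0003,0,0,0],[-1,0.0448,0.0011,0.0004,0,0,0],[-1,0.0506,0.0043,0.0005,0,0,0],[-1,0.056,0.0081,0.0005,0,0,0],[-1,0.0608,0.0126,0.0006,0,0,0]],
  ],
)

```text
time_s: 11.15
ee_pos: [556.8, 160.7, 266.1]
eef_rot: [0.001, 1.0, -0.0, 0.002]
wrist_force: [6.0, -4.2, 1.6]
finger_gap: 0.258
gripper_force: 24.0
```

jog_arm(
  steps=[
    [[-1,0.0043,0.005,0.0001,0,0,0],[-1,0.0079,0.0105,0.0001,0,0,0],[-1,0.0109,0.0164,0.0002,0,0,0],[-1,0.0131,0.0226,0.0002,0,0,0],[-1,0.0146,0.029,0.0003,0,0,0],[-1,0.0153,0.0356,0.0003,0,0,0],[-1,0.0152,0.0422,0.0004,0,0,0],[-1,0.0144,0.0487,0.0005,0,0,0],[-1,0.0127,0.0551,0.0005,0,0,0],[-1,0.0103,0.0613,0.0006,0,0,0]],
  ],
)

```text
time_s: 12.15
ee_pos: [543.3, 221.4, 265.4]
eef_rot: [0.0, 1.0, -0.001, -0.001]
wrist_force: [-6.8, -5.9, 12.2]
finger_gap: 0.262
gripper_force: 24.8
```

jog_arm(
  steps=[
    [[-1,-0.0031,0.0058,0.0001,0,0,0],[-1,-0.0069,0.0112,0.0001,0,0,0],[-1,-0.0113,0.0161,0.0002,0,0,0],[-1,-0.0163,0.0204,0.0002,0,0,0],[-1,-0.0218,0.0241,0.0003,0,0,0],[-1,-0.0276,0.0272,0.0003,0,0,0],[-1,-0.0338,0.0295,0.0004,0,0,0],[-1,-0.0402,0.031,0.0005,0,0,0],[-1,-0.0468,0.0318,0.0005,0,0,0],[-1,-0.0534,0.0318,0.0006,0,0,0]],
  ],
)

```text
time_s: 13.15
ee_pos: [596.3, 256.0, 264.9]
eef_rot: [-0.001, 1.0, 0.0, -0.001]
wrist_force: [-6.9, 1.7, 9.7]
finger_gap: 0.263
gripper_force: 24.7
```

jog_arm(
  steps=[
    [[-1,-0.0065,-0.0008,0.0001,0,0,0],[-1,-0.0129,-0.0024,0.0001,0,0,0],[-1,-0.0191,-0.0047,0.0002,0,0,0],[-1,-0.025,-0.0078,0.0002,0,0,0],[-1,-0.0304,-0.0115,0.0003,0,0,0],[-1,-0.0353,-0.0159,0.0003,0,0,0],[-1,-0.0397,-0.0208,0.0004,0,0,0],[-1,-0.0435,-0.0262,0.0005,0,0,0],[-1,-0.0466,-0.0321,0.0005,0,0,0],[-1,-0.049,-0.0382,0.0006,0,0,0]],
  ],
)

```text
time_s: 14.15
ee_pos: [646.3, 219.5, 264.4]
eef_rot: [-0.001, 1.0, 0.002, -0.0]
wrist_force: [-2.9, 6.5, 6.2]
finger_gap: 0.262
gripper_force: 24.4
```

jog_arm(
  steps=[
    [[-1,-0.0016,-0.0064,0.0001,0,0,0],[-1,-0.0025,-0.0129,0.0001,0,0,0],[-1,-0.0025,-0.0195,0.0002,0,0,0],[-1,-0.0018,-0.0261,0.0002,0,0,0],[-1,-0.0003,-0.0325,0.0003,0,0,0],[-1,0.002,-0.0387,0.0003,0,0,0],[-1,0.005,-0.0446,0.0004,0,0,0],[-1,0.0087,-0.05,0.0005,0,0,0],[-1,0.013,-0.055,0.0005,0,0,0],[-1,0.0179,-0.0595,0.0006,0,0,0]],
  ],
)

```text
time_s: 15.15
ee_pos: [630.4, 159.3, 263.9]
eef_rot: [-0.001, 1.0, 0.002, 0.002]
wrist_force: [5.2, 6.4, 2.0]
finger_gap: 0.257
gripper_force: 24.0
```

```bash
python3 arc.py -7.175 0.145 2 1 1; python3 -c "
from h import *
s=ctrl.sense();e=s['ee_pos'];print(e,s['wrist_force'],np.arctan2(e[1]-200.1,e[0]-594.6)-2*np.pi)"
```

```text
a=-7.175->-7.320 [[-1, 0.0032, -0.0024, 0.0, 0, 0, 0], [-1, 0.0065, -0.0045, 0.0001, 0, 0, 0]]
[630.3837886  159.30296363 263.89416084] [5.18888177 6.44117908 1.98039698] -7.1339536823915655
```

jog_arm(
  steps=[
    [[-1,0.0032,-0.0024,0,0,0,0],[-1,0.0065,-0.0045,0.0001,0,0,0],[-1,0.0065,-0.0045,0.0001,0,0,0],[-1,0.0065,-0.0045,0.0001,0,0,0]],
  ],
)

```text
time_s: 15.55
ee_pos: [623.6, 154.3, 263.8]
eef_rot: [-0.0, 1.0, 0.001, 0.001]
wrist_force: [3.0, 3.4, 3.9]
finger_gap: 0.264
gripper_force: 24.0
```

jog_arm(
  steps=[
    [[0,0,0,0,0,0,0],[1,0,0,0,0,0,0],[1,0,0,0,0,0,0],[1,0,0,0,0,0,0],[1,0,0,0,0,0,0],[1,0,0,0,0,0,0],[1,0,0,0,0,0,0],[1,0,0,0,0,0,0]],
  ],
)

```text
time_s: 16.35
ee_pos: [622.5, 152.7, 263.2]
eef_rot: [0.0, 1.0, 0.0, 0.0]
wrist_force: [-0.8, 0.1, -0.2]
finger_gap: 1.001
gripper_force: 0.0
```

jog_arm(
  steps=[
    [[1,0,0,-0.01,0,0,0],[1,0,0,-0.03,0,0,0],[1,0,0,-0.06,0,0,0],[1,0,0,-0.085,0,0,0],[1,0,0,-0.09,0,0,0],[1,0,0,-0.09,0,0,0]],
  ],
)

```text
time_s: 16.95
ee_pos: [622.8, 152.7, 354.6]
eef_rot: [-0.0, 1.0, 0.0, 0.001]
wrist_force: [-0.7, -0.8, -0.3]
finger_gap: 0.994
gripper_force: 0.0
```

Run:
```python
from h import *
s=ctrl.sense(); print({k:np.round(s[k],2).tolist() for k in('time_s','q','ee_pos','eef_rot','wrist_force','finger_gap')})
P={n:ctrl.read_camera(n) for n in('side','top')}
C={n:P[n]['image'].copy() for n in P}
for n in P:
    for l,X in [('right_wheel',[521,-122,250]),('right_grip',[526,-67,282.5])]:
        u=proj(P[n],[X])[0]; cv2.circle(C[n],(int(u[0]),int(u[1])),1,(255,0,255),-1)
        t=ctrl.trace(l,P[n])
        for t in t[:1]:
            if 'wheel' in l:
                c=max(cv2.findContours(t['region'].astype(np.uint8),0,1)[0],key=len)[:,0]
                from scipy.optimize import least_squares
                W=np.array([onz(ray(P[n],(q+.5)/[560,420]),250)[:2] for q in c])
                f=least_squares(lambda x:np.hypot(*(W-x[:2]).T)-62,[521,-122],loss='soft_l1',f_scale=2); print(n,l,t['confidence'],f.x)
            else:
                v,u=np.nonzero(t['region']); print(n,l,t['confidence'],onz(ray(P[n],[(u.mean()+.5)/560,(v.mean()+.5)/420]),282.5)[:2].round(1))
a=C['side'][120:240,200:370];b=C['top'][100:220,210:380]
cv2.imwrite('pics/c2.png',cv2.resize(cv2.hconcat([a,b]),None,fx=2.3,fy=2.3,interpolation=2))
```

```text
{'time_s': 16.95, 'q': [-0.34, 0.39, 0.02, 1.66, -0.01, 1.1, 1.25], 'ee_pos': [622.84, 152.74, 354.59], 'eef_rot': [-0.0, 1.0, 0.0, 0.0], 'wrist_force': [-0.66, -0.8, -0.31], 'finger_gap': 0.99}
side right_wheel 0.68 [ 523.0017647  -118.21875544]
side right_grip 0.57 [527.9 -65. ]
top right_wheel 0.2 [ 483.9318524 -113.6380731]
top right_grip 0.47 [524.8 -68.1]
```

View pics/c2.png

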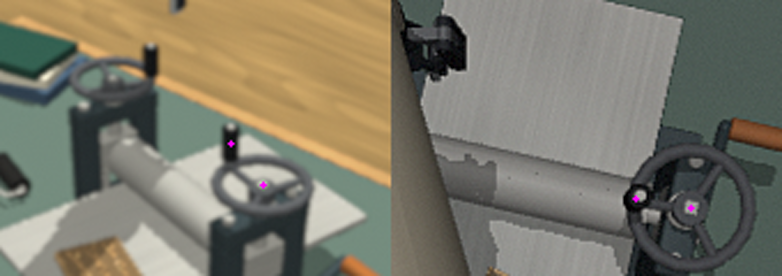

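The left handle stands released. The right estimate (magenta) sits on the handle and hub in both views. I'll move over and descend.

jog_arm(
  steps=[
    [[1,0.006,-0.014,0,0,0,0],[1,0.02,-0.046,0,0,0,0],[1,0.037,-0.084,0,0,0,0],[1,0.055,-0.125,0,0,0,0],[1,0.072,-0.164,0,0,0,0],[1,0.087,-0.198,0,0,0,0],[1,0.094,-0.214,0,0,0,0],[1,0.0966,-0.2198,0,0,0,0],[1,0.0966,-0.2198,0,0,0,0],[1,0.0966,-0.2198,0,0,0,0]],
  ],
)

```text
time_s: 18.25
ee_pos: [526.2, -66.2, 353.1]
eef_rot: [-0.001, 1.0, 0.0, 0.0]
wrist_force: [-0.2, -0.3, 0.0]
finger_gap: 0.999
gripper_force: 0.0
```

jog_arm(
  steps=[
    [[1,0,0,0.015,0,0,0],[1,0,0,0.04,0,0,0],[1,0,0,0.065,0,0,0],[1,0,0,0.08,0,0,0],[1,0,0,0.0875,0,0,0],[1,0,0,0.0875,0,0,0]],
  ],
)

```text
time_s: 18.85
ee_pos: [526.0, -66.1, 264.8]
eef_rot: [-0.001, 1.0, 0.0, -0.001]
wrist_force: [-0.4, -0.1, -0.4]
finger_gap: 0.997
gripper_force: 0.0
```

jog_arm(
  steps=[
    [[-1,0,0,0,0,0,0],[-1,0,0,0,0,0,0],[-1,0,0,0,0,0,0],[-1,0,0,0,0,0,0],[-1,0,0,0,0,0,0],[-1,0,0,0,0,0,0],[-1,0,0,0,0,0,0],[-1,0,0,0,0,0,0],[-1,0,0,0,0,0,0],[-1,0,0,0,0,0,0]],
  ],
)

```text
time_s: 19.85
ee_pos: [526.4, -66.4, 266.2]
eef_rot: [-0.0, 1.0, 0.0, 0.001]
wrist_force: [0.4, 5.4, 5.9]
finger_gap: 0.263
gripper_force: 23.5
```

```bash
python3 - <<'E'
from h import *
s=ctrl.sense(); print({k:np.round(s[k],2).tolist() for k in('time_s','ee_pos','wrist_force','wrist_torque','finger_gap','gripper_force')})
E
python3 arc.py 1.48 0.1 2 15 0
```

```text
{'time_s': 19.85, 'ee_pos': [526.44, -66.41, 266.23], 'wrist_force': [0.37, 5.39, 5.92], 'wrist_torque': [0.97, 0.01, 0.0], 'finger_gap': 0.26, 'gripper_force': 23.51}
a=1.480->1.380 [[-1, -0.0027, -0.0003, 0.0, 0, 0, 0], [-1, -0.0054, -0.0008, 0.0, 0, 0, 0]]
a=1.380->1.280 [[-1, -0.0027, -0.0006, 0.0, 0, 0, 0], [-1, -0.0053, -0.0013, 0.0, 0, 0, 0]]
a=1.280->1.180 [[-1, -0.0026, -0.0009, 0.0, 0, 0, 0], [-1, -0.0052, -0.0018, 0.0, 0, 0, 0]]
a=1.180->1.080 [[-1, -0.0025, -0.0011, 0.0, 0, 0, 0], [-1, -0.005, -0.0023, 0.0, 0, 0, 0]]
a=1.080->0.980 [[-1, -0.0024, -0.0014, 0.0, 0, 0, 0], [-1, -0.0047, -0.0028, 0.0, 0, 0, 0]]
a=0.980->0.880 [[-1, -0.0022, -0.0016, 0.0, 0, 0, 0], [-1, -0.0044, -0.0033, 0.0, 0, 0, 0]]
a=0.880->0.780 [[-1, -0.0021, -0.0018, 0.0, 0, 0, 0], [-1, -0.0041, -0.0037, 0.0, 0, 0, 0]]
a=0.780->0.680 [[-1, -0.0019, -0.002, 0.0, 0, 0, 0], [-1, -0.0037, -0.0041, 0.0, 0, 0, 0]]
a=0.680->0.580 [[-1, -0.0017, -0.0022, 0.0, 0, 0, 0], [-1, -0.0032, -0.0044, 0.0, 0, 0, 0]]
a=0.580->0.480 [[-1, -0.0014, -0.0023, 0.0, 0, 0, 0], [-1, -0.0028, -0.0047, 0.0, 0, 0, 0]]
a=0.480->0.380 [[-1, -0.0012, -0.0025, 0.0, 0, 0, 0], [-1, -0.0023, -0.005, 0.0, 0, 0, 0]]
a=0.380->0.280 [[-1, -0.001, -0.0026, 0.0, 0, 0, 0], [-1, -0.0018, -0.0052, 0.0, 0, 0, 0]]
a=0.280->0.180 [[-1, -0.0007, -0.0027, 0.0, 0, 0, 0], [-1, -0.0013, -0.0054, 0.0, 0, 0, 0]]
a=0.180->0.080 [[-1, -0.0004, -0.0027, 0.0, 0, 0, 0], [-1, -0.0007, -0.0055, 0.0, 0, 0, 0]]
a=0.080->-0.020 [[-1, -0.0002, -0.0027, 0.0, 0, 0, 0], [-1, -0.0002, -0.0055, 0.0, 0, 0, 0]]
```

jog_arm(
  steps=[
    [[-1,-0.0027,0.0004,0,0,0,0],[-1,-0.0054,0.0003,0,0,0,0]],
  ],
)

```text
time_s: 20.05
ee_pos: [531.7, -66.9, 266.2]
eef_rot: [-0.0, 1.0, -0.0, 0.001]
wrist_force: [-0.6, 1.2, 4.9]
finger_gap: 0.261
gripper_force: 23.4
```

jog_arm(
  steps=[
    [[-1,-0.0027,-0.0006,0,0,0,0],[-1,-0.0053,-0.0013,0,0,0,0]],
  ],
)

```text
time_s: 20.25
ee_pos: [537.1, -68.4, 266.2]
eef_rot: [0.0, 1.0, -0.0, 0.001]
wrist_force: [-0.2, 0.2, 5.2]
finger_gap: 0.263
gripper_force: 23.4
```

jog_arm(
  steps=[
    [[-1,-0.0026,-0.0009,0,0,0,0],[-1,-0.0052,-0.0018,0,0,0,0]],
  ],
)

```text
time_s: 20.45
ee_pos: [542.3, -70.2, 266.2]
eef_rot: [0.0, 1.0, -0.0, 0.001]
wrist_force: [0.0, 0.7, 4.3]
finger_gap: 0.264
gripper_force: 23.4
```

jog_arm(
  steps=[
    [[-1,-0.0025,-0.0011,0,0,0,0],[-1,-0.005,-0.0023,0,0,0,0]],
  ],
)

```text
time_s: 20.65
ee_pos: [547.3, -72.7, 266.2]
eef_rot: [0.0, 1.0, -0.0, 0.001]
wrist_force: [-0.3, 1.1, 4.9]
finger_gap: 0.264
gripper_force: 23.4
```

jog_arm(
  steps=[
    [[-1,-0.0024,-0.0014,0,0,0,0],[-1,-0.0047,-0.0028,0,0,0,0]],
  ],
)

```text
time_s: 20.85
ee_pos: [552.0, -75.5, 266.2]
eef_rot: [0.0, 1.0, -0.0, 0.001]
wrist_force: [0.0, 1.2, 4.4]
finger_gap: 0.264
gripper_force: 23.4
```

jog_arm(
  steps=[
    [[-1,-0.0022,-0.0016,0,0,0,0],[-1,-0.0044,-0.0033,0,0,0,0]],
  ],
)

```text
time_s: 21.05
ee_pos: [556.4, -78.8, 266.2]
eef_rot: [0.0, 1.0, -0.0, 0.001]
wrist_force: [0.5, 0.9, 4.2]
finger_gap: 0.26
gripper_force: 23.4
```

jog_arm(
  steps=[
    [[-1,-0.0021,-0.0018,0,0,0,0],[-1,-0.0041,-0.0037,0,0,0,0]],
  ],
)

```text
time_s: 21.25
ee_pos: [560.5, -82.6, 266.2]
eef_rot: [0.0, 1.0, -0.0, 0.001]
wrist_force: [-0.7, 0.6, 5.6]
finger_gap: 0.262
gripper_force: 23.4
```

jog_arm(
  steps=[
    [[-1,-0.0019,-0.002,0,0,0,0],[-1,-0.0037,-0.0041,0,0,0,0]],
  ],
)

```text
time_s: 21.45
ee_pos: [564.2, -86.8, 266.2]
eef_rot: [0.0, 1.0, -0.0, 0.001]
wrist_force: [-0.2, 1.1, 4.8]
finger_gap: 0.266
gripper_force: 23.4
```

jog_arm(
  steps=[
    [[-1,-0.0017,-0.0022,0,0,0,0],[-1,-0.0032,-0.0044,0,0,0,0]],
  ],
)

```text
time_s: 21.65
ee_pos: [567.4, -91.2, 266.2]
eef_rot: [0.0, 1.0, -0.0, 0.001]
wrist_force: [0.7, 1.3, 5.5]
finger_gap: 0.263
gripper_force: 23.4
```

jog_arm(
  steps=[
    [[-1,-0.0014,-0.0023,0,0,0,0],[-1,-0.0028,-0.0047,0,0,0,0]],
  ],
)

```text
time_s: 21.85
ee_pos: [570.0, -95.9, 266.2]
eef_rot: [0.0, 1.0, -0.0, 0.0]
wrist_force: [-1.0, 3.9, 4.9]
finger_gap: 0.261
gripper_force: 23.5
```

jog_arm(
  steps=[
    [[-1,-0.0012,-0.0025,0,0,0,0],[-1,-0.0023,-0.005,0,0,0,0]],
  ],
)

```text
time_s: 22.05
ee_pos: [571.6, -99.2, 266.1]
eef_rot: [-0.0, 1.0, 0.001, -0.0]
wrist_force: [-3.7, 6.8, 7.4]
finger_gap: 0.262
gripper_force: 23.8
```

```bash
python3 - <<'E'
import numpy as np
for x,y in[(567.4,-91.2),(570,-95.9)]: print(np.arctan2(y+121,x-521.3))
E
python3 arc.py 0.38 1.2 10 5 1
```

```text
0.5738549876499389
0.4758918950251374
a=0.380->-0.820 [[-1, -0.0021, -0.0063, 0.0001, 0, 0, 0], [-1, -0.0034, -0.0127, 0.0001, 0, 0, 0], [-1, -0.0039, -0.0193, 0.0002, 0, 0, 0], [-1, -0.0036, -0.0259, 0.0002, 0, 0, 0], [-1, -0.0026, -0.0324, 0.0003, 0, 0, 0], [-1, -0.0008, -0.0387, 0.0003, 0, 0, 0], [-1, 0.0018, -0.0448, 0.0004, 0, 0, 0], [-1, 0.0051, -0.0505, 0.0005, 0, 0, 0], [-1, 0.009, -0.0558, 0.0005, 0, 0, 0], [-1, 0.0136, -0.0606, 0.0006, 0, 0, 0]]
a=-0.820->-2.020 [[-1, 0.0051, -0.0042, 0.0001, 0, 0, 0], [-1, 0.0106, -0.0078, 0.0001, 0, 0, 0], [-1, 0.0166, -0.0106, 0.0002, 0, 0, 0], [-1, 0.0228, -0.0128, 0.0002, 0, 0, 0], [-1, 0.0293, -0.0142, 0.0003, 0, 0, 0], [-1, 0.0358, -0.0148, 0.0003, 0, 0, 0], [-1, 0.0424, -0.0146, 0.0004, 0, 0, 0], [-1, 0.0489, -0.0136, 0.0005, 0, 0, 0], [-1, 0.0553, -0.0118, 0.0005, 0, 0, 0], [-1, 0.0614, -0.0093, 0.0006, 0, 0, 0]]
a=-2.020->-3.220 [[-1, 0.0058, 0.0032, 0.0001, 0, 0, 0], [-1, 0.0111, 0.0071, 0.0001, 0, 0, 0], [-1, 0.0159, 0.0116, 0.0002, 0, 0, 0], [-1, 0.0202, 0.0166, 0.0002, 0, 0, 0], [-1, 0.0238, 0.0221, 0.0003, 0, 0, 0], [-1, 0.02
[... 320 characters left out ...]
[-1, -0.0082, 0.0248, 0.0002, 0, 0, 0], [-1, -0.012, 0.0302, 0.0003, 0, 0, 0], [-1, -0.0164, 0.0351, 0.0003, 0, 0, 0], [-1, -0.0214, 0.0394, 0.0004, 0, 0, 0], [-1, -0.0269, 0.0431, 0.0005, 0, 0, 0], [-1, -0.0328, 0.0461, 0.0005, 0, 0, 0], [-1, -0.039, 0.0484, 0.0006, 0, 0, 0]]
a=-4.420->-5.620 [[-1, -0.0064, 0.0015, 0.0001, 0, 0, 0], [-1, -0.013, 0.0023, 0.0001, 0, 0, 0], [-1, -0.0196, 0.0022, 0.0002, 0, 0, 0], [-1, -0.0261, 0.0014, 0.0002, 0, 0, 0], [-1, -0.0325, -0.0002, 0.0003, 0, 0, 0], [-1, -0.0387, -0.0026, 0.0003, 0, 0, 0], [-1, -0.0445, -0.0057, 0.0004, 0, 0, 0], [-1, -0.0499, -0.0095, 0.0005, 0, 0, 0], [-1, -0.0548, -0.0139, 0.0005, 0, 0, 0], [-1, -0.0592, -0.0188, 0.0006, 0, 0, 0]]
```

The right wheel bites at about 0.48 rad, where the force is 3.9 N and rising to 7.7 N on the next step. The target is -5.80 measured.

jog_arm(
  steps=[
    [[-1,-0.0021,-0.0063,0.0001,0,0,0],[-1,-0.0034,-0.0127,0.0001,0,0,0],[-1,-0.0039,-0.0193,0.0002,0,0,0],[-1,-0.0036,-0.0259,0.0002,0,0,0],[-1,-0.0026,-0.0324,0.0003,0,0,0],[-1,-0.0008,-0.0387,0.0003,0,0,0],[-1,0.0018,-0.0448,0.0004,0,0,0],[-1,0.0051,-0.0505,0.0005,0,0,0],[-1,0.009,-0.0558,0.0005,0,0,0],[-1,0.0136,-0.0606,0.0006,0,0,0]],
  ],
)

```text
time_s: 23.05
ee_pos: [560.1, -159.7, 265.6]
eef_rot: [-0.001, 1.0, 0.001, 0.002]
wrist_force: [5.1, 5.8, 2.2]
finger_gap: 0.262
gripper_force: 23.4
```

jog_arm(
  steps=[
    [[-1,0.0051,-0.0042,0.0001,0,0,0],[-1,0.0106,-0.0078,0.0001,0,0,0],[-1,0.0166,-0.0106,0.0002,0,0,0],[-1,0.0228,-0.0128,0.0002,0,0,0],[-1,0.0293,-0.0142,0.0003,0,0,0],[-1,0.0358,-0.0148,0.0003,0,0,0],[-1,0.0424,-0.0146,0.0004,0,0,0],[-1,0.0489,-0.0136,0.0005,0,0,0],[-1,0.0553,-0.0118,0.0005,0,0,0],[-1,0.0614,-0.0093,0.0006,0,0,0]],
  ],
)

```text
time_s: 24.05
ee_pos: [499.0, -171.5, 265.1]
eef_rot: [0.0, 1.0, -0.001, 0.002]
wrist_force: [7.5, -2.4, -1.0]
finger_gap: 0.257
gripper_force: 23.0
```

jog_arm(
  steps=[
    [[-1,0.0058,0.0032,0.0001,0,0,0],[-1,0.0111,0.0071,0.0001,0,0,0],[-1,0.0159,0.0116,0.0002,0,0,0],[-1,0.0202,0.0166,0.0002,0,0,0],[-1,0.0238,0.0221,0.0003,0,0,0],[-1,0.0267,0.028,0.0003,0,0,0],[-1,0.029,0.0343,0.0004,0,0,0],[-1,0.0304,0.0407,0.0005,0,0,0],[-1,0.0311,0.0473,0.0005,0,0,0],[-1,0.0309,0.0539,0.0006,0,0,0]],
  ],
)

```text
time_s: 25.05
ee_pos: [466.0, -118.7, 264.4]
eef_rot: [0.001, 1.0, -0.001, 0.0]
wrist_force: [-1.1, -7.4, 6.4]
finger_gap: 0.263
gripper_force: 23.6
```

jog_arm(
  steps=[
    [[-1,-0.0009,0.0065,0.0001,0,0,0],[-1,-0.0026,0.0129,0.0001,0,0,0],[-1,-0.005,0.019,0.0002,0,0,0],[-1,-0.0082,0.0248,0.0002,0,0,0],[-1,-0.012,0.0302,0.0003,0,0,0],[-1,-0.0164,0.0351,0.0003,0,0,0],[-1,-0.0214,0.0394,0.0004,0,0,0],[-1,-0.0269,0.0431,0.0005,0,0,0],[-1,-0.0328,0.0461,0.0005,0,0,0],[-1,-0.039,0.0484,0.0006,0,0,0]],
  ],
)

```text
time_s: 26.05
ee_pos: [503.6, -68.7, 263.7]
eef_rot: [0.0, 1.0, -0.0, -0.001]
wrist_force: [-7.8, 0.0, 12.2]
finger_gap: 0.266
gripper_force: 24.1
```

jog_arm(
  steps=[
    [[-1,-0.0064,0.0015,0.0001,0,0,0],[-1,-0.013,0.0023,0.0001,0,0,0],[-1,-0.0196,0.0022,0.0002,0,0,0],[-1,-0.0261,0.0014,0.0002,0,0,0],[-1,-0.0325,-0.0002,0.0003,0,0,0],[-1,-0.0387,-0.0026,0.0003,0,0,0],[-1,-0.0445,-0.0057,0.0004,0,0,0],[-1,-0.0499,-0.0095,0.0005,0,0,0],[-1,-0.0548,-0.0139,0.0005,0,0,0],[-1,-0.0592,-0.0188,0.0006,0,0,0]],
  ],
)

```text
time_s: 27.05
ee_pos: [563.6, -85.9, 263.1]
eef_rot: [-0.0, 1.0, 0.001, -0.001]
wrist_force: [-4.9, 6.2, 9.6]
finger_gap: 0.262
gripper_force: 24.0
```

```bash
python3 arc.py -5.62 0.21 3 1 1; python3 -c "
from h import *
s=ctrl.sense();e=s['ee_pos'];print(e,s['wrist_force'],np.arctan2(e[1]+121,e[0]-521.3)-2*np.pi)"
```

```text
a=-5.620->-5.830 [[-1, -0.0023, -0.0031, 0.0, 0, 0, 0], [-1, -0.0043, -0.0064, 0.0001, 0, 0, 0], [-1, -0.0061, -0.0098, 0.0001, 0, 0, 0]]
[563.61180159 -85.90328154 263.13034323] [-4.89023023  6.16488326  9.58280486] -5.590726489392557
```

jog_arm(
  steps=[
    [[-1,-0.0023,-0.0031,0,0,0,0],[-1,-0.0043,-0.0064,0.0001,0,0,0],[-1,-0.0061,-0.0098,0.0001,0,0,0],[-1,-0.0061,-0.0098,0.0001,0,0,0],[-1,-0.0061,-0.0098,0.0001,0,0,0]],
  ],
)

```text
time_s: 27.55
ee_pos: [570.2, -96.0, 263.1]
eef_rot: [-0.0, 1.0, 0.0, -0.0]
wrist_force: [-2.9, 3.8, 7.2]
finger_gap: 0.262
gripper_force: 23.8
```

That is back at the bite position, one full turn on. I'll release and retreat.

jog_arm(
  steps=[
    [[0,0,0,0,0,0,0],[1,0,0,0,0,0,0],[1,0,0,0,0,0,0],[1,0,0,0,0,0,0],[1,0,0,0,0,0,0],[1,0,0,0,0,0,0],[1,0,0,0,0,0,0],[1,0,0,0,0,0,0]],
  ],
)

```text
time_s: 28.35
ee_pos: [570.4, -96.5, 262.6]
eef_rot: [0.0, 1.0, -0.0, 0.0]
wrist_force: [-0.0, 0.0, 0.3]
finger_gap: 1.0
gripper_force: 0.0
```

jog_arm(
  steps=[
    [[1,0,0,-0.01,0,0,0],[1,0,0,-0.03,0,0,0],[1,0,0,-0.06,0,0,0],[1,0,0,-0.09,0,0,0],[1,0,0,-0.12,0,0,0],[1,0,0,-0.14,0,0,0],[1,0,0,-0.15,0,0,0],[1,0,0,-0.15,0,0,0],[1,0,0,-0.15,0,0,0]],
  ],
)

```text
time_s: 29.25
ee_pos: [570.0, -96.4, 411.9]
eef_rot: [-0.0, 1.0, 0.0, -0.0]
wrist_force: [-1.5, 0.2, -0.5]
finger_gap: 1.002
gripper_force: 0.0
```

Run:
```python
from h import *
P={n:ctrl.read_camera(n) for n in('side','top')}
C={n:P[n]['image'].copy() for n in P}
for n in P:
    for X in [[624,154.2,279.5],[570,-96,279.5]]:
        u=proj(P[n],[X])[0]; cv2.circle(C[n],(int(u[0]),int(u[1])),1,(255,0,255),-1)
cv2.imwrite('pics/c3.png',cv2.resize(cv2.hconcat([C['side'][100:270,180:400],C['top'][90:260,150:390]]),None,fx=1.7,fy=1.7,interpolation=2))
```

```text
(no output)
```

View pics/c3.png

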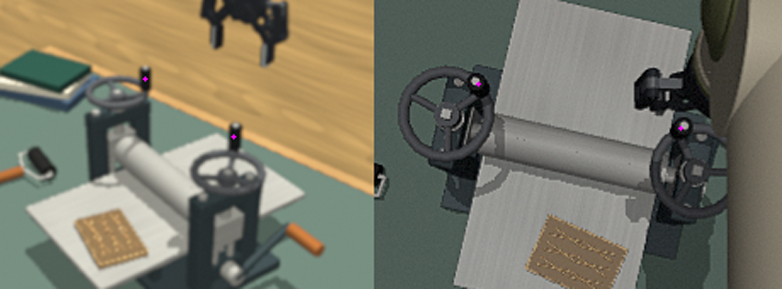

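Both handles stand where the fingers left them (magenta dots), the gripper is clear, and the lino block and brayer look undisturbed. I'll hand in.

```bash
python3 -c "
from bench import ctrl
print(ctrl.hand_in())"
```

```text
the job is handed in; nothing more can be done
None
```

Both pressure screws went down one full turn clockwise from their felt bite, each bite located to about 3–6 degrees; grip readings stayed under 25 N, the wheels are released with the gripper clear, and the job was handed in at about 29 s (no verdict came back).

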